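Open the latched case and put the gas torch away

TASK

Put the blue gas torch away in its black case: slide the brass catch on the case's front fully open (to the left as you face the front), raise the lid by its front edge and carry it gently back until it rests by itself on its stop. Then lay the torch flat in its fitted recess without dropping it and leave the case open. Do not let the lid slam either way, and leave the bowl, jar, burner, oiler, awl and brush standing where they are.

Things in the scene. Friction and masses are not known exactly. Their poses are not given: they have to be found in the camera images.
- case: Black case with aluminium trim, fixed on the bench, closed at first: bottom half 130 (x, front to back) x 190 (y) x 50 mm high, walls 5 mm, and a lid 26.5 mm high. Origin: centre of the underside; x from the catch side (front) to the hinge side (back), y to the left seen from the front, z up. Front wall's outer face at x = -65 mm. No handle. It stands with its front turned to the robot's left.
- lid_edge (a point): Middle of the lower outer edge of the aluminium bead along the lid's front; moves with the lid, axes as the lid's (closed: the case's). The bead is 190 mm long (y), 6 mm high and overhangs the front wall by 6 mm, its underside 50 mm above the case's underside: a slanted fingertip gets under it, clear of the catch by 35 mm. Behind it the rim is flat for 5 mm, then the lid is hollow, 20 mm deep.
- lid_hinge (a point): Middle of the hinge line on the top back edge of the bottom half, 65 mm behind and 50 mm above the case's origin; the hinge runs along the case's y. The lid's front edge is 136 mm from it.
- case_lid (a joint): Lid angle in rad: 0 closed, 1.57 upright, 1.83 lying back on its stop. The lid weighs about 0.3 kg and its hinge is lightly damped (0.03 N m s): let go before it is upright it falls and slams shut; nudged just past upright it sinks back on its stop by itself.
- catch (a joint): Travel of the sliding catch in m: 0 shut (its hook holds down a brass lug of the lid's bead, and the lid cannot be lifted), 0.018 fully open; the lug is free beyond 0.010. It starts at 0 to 3 mm, resists with about 2.5 N and stays where it is left.
- catch_thumb (a point): Centre of the brass thumb piece, a block 24 (y) x 18 (x) x 16 mm high in front of the middle of the case, 26 mm above its underside; it stands out 8 to 26 mm beyond the lid's bead. Pinch it across y or push its right side; it slides to the case's +y (left, away from the robot). Behind the block, up to 10 mm either side, the hook rises to 60 mm above the case's underside. Axes as the case's.
- gas_torch: Loose blue pocket gas torch, 26 (x) x 107 (y) x 16 mm (z), about 60 g, lying on its flat side on the white cloth, whose top is 16 mm above the bench. Origin: centre of its underside; y along it, z up. Round its middle the body runs from x = -11 to +13 mm; its narrow nozzle is at the -y end.
- recess (a point): Where the torch's origin comes to lie: on the recess's floor, 28 mm left of the case's middle, 22 mm above its underside; axes as the case's. The recess runs along x, 120 mm long, 36 wide (y), between foam cheeks 12 high; the torch may lie either way round. Over the middle 60 mm cheeks and floor are cut away for fingers, 56 mm to either side, 14 down. The walls rise 28 above this point.
- shellac_bowl: Small glass bowl with green contents and a cork, 77 mm wide, 60 mm high; stays where it is. Origin under its centre.
- balm_jar: Open glass jar of pale grease with a brush in it, 64 mm wide, 68 mm high; stays where it is. Origin under its centre.
- spirit_burner: Small brass burner on a round steel foot, 43 mm wide, 74 mm high; stays where it is. Origin under its centre.
- red_oiler: Translucent oiler with red nozzle, 33 mm wide, 79 mm high; stays where it is. Origin under its centre.
- awl_stand: Needle awl upright in a cork on a turned wooden base, 37 mm wide, 90 mm high; stays where it is. Origin under its centre.
- dust_brush: Bristle brush standing on its wooden handle, 33 mm wide, 97 mm high; stays where it is. Origin under its centre.

How it is judged:
By the outcome, as a careful person would: the job done as asked, in the order asked, and still so for the second after the job is handed in, with the robot touching nothing.
It also fails if it takes over 66 s, if anything falls off the work surface, if the arm or the gripper's body presses on something with over 40 N, if the wrist force passes 120 N, or if a joint passes its speed limit or range.

ROBOT

A 6-joint arm with a two-finger parallel gripper is mounted at the origin on a cart in front of the work surface, level with it; the furniture and walls round the work are solid. World frame = base frame: x ahead of the robot, y to its left, z up, the work surface at z = 0. Lengths are in m, angles in rad, forces in N, time in s.
With the tool pointing down it reaches from about 0.35 to 0.975 m from the base axis. Payload 4.9 kg.
Tool frame: the origin (TCP) lies at the very end of the fingers, on their centre line; the grasp point (between the pads) lies ctrl.grip_point_offset behind it (ctrl.grip_point_offset is the distance from the TCP to the grasp point, in m); z points along the fingers, y is the direction in which the jaws open and shut (so a half turn about z gives the same grasp; the last joint's range is limited). The gripper opens to 85 mm and grips with 20 to 120 N. Pads are 22 mm wide; open, the fingers measure 114 mm over their backs; the gripper's body (76 mm by 85 mm) begins 54 mm behind the grasp point. The pads swing forward as they close: fully open they stand 13 mm farther back than shut.
Start: joints at [1.172, 0.053, 1.613, -0, 1.476, -0.119], TCP at [0.173, 0.601, 0.206] pointing down, gripper open.
Joint ranges: [-3.01, 3.01], [-1.01, 2.22], [0.06, 2.58], [-1.02, 4.17], [0.09, 2.62], [-3.14, 3.14]. Speed limits (rad/s): [2.57, 2.57, 3.14, 3.14, 3.14, 3.14].

INTERFACE

Orientations are given as a rotation vector (axis times angle).
In Python, from station import ctrl gives the robot as it stands. The module is installed in compiled form; this text tells all that it offers.
- The arm moves only by the shell command python3 -m creep 'ROWS' [FORCE]. ROWS is JSON, a list of rows, each a list of 5 numbers: the closure in counts, from 0 (fully open) to 255 (shut), then the shift along the tool's x, y, z in mm, then the turn about the tool's z in rad. A call has 1 to 12 rows; each row is the pose to reach, as a shift and turn from the pose commanded when the call began, along the tool's axes at that moment; what a row does not reach only later rows make up. A row lasts 1/12 s, in which the tool goes at most 41.7 mm and 7.16 degrees, less where a joint would pass 70% of its speed; a pose out of reach is approached as far as the arm can. A call with a gripper value outside its range is refused whole. The fingers move at their own pace and stop on an object; FORCE is the grip in N (left out, the last holds). Time passes only in rows, so rows that repeat a pose let the fingers close. It gives the time, the measured TCP pose, the force and the opening at its end, in the units of the state.
- ctrl.get_obs(): the state, without advancing time (a new reading comes with each control period).
- ctrl.get_image(name): name is "scene" or "top" or "wrist"; returns the picture (384x512x3 uint8, red, green, blue); there is no depth.
- ctrl.calibration(name): a dict with "fx", "fy", "cx", "cy" (pixels), "k1" (the pictures are not rectified: a ray, as slopes to the right and down, at radius r is drawn at 1 + k1 r^2 times it, then the intrinsics apply), "R" (3x3) and "t" (3): a world point X has camera coordinates R X + t. Camera axes: x right, y down, z forward; pixel columns grow to the right and rows downward; lengths in m; the calibration is good to about 2 mm. A picture is of the moment at which its call begins: read the wrist's pose just before it. calibration takes no time and is no camera call; for the wrist camera it gives the pose at the moment of the call.
- ctrl.finish_job(): hands the job in, once; it reports no verdict.
Trained networks look in the newest picture that a camera, given by its name, has taken for a name from the list of things; names that differ only in an ending like _2 or _b are one class to them, and where a whole thing is asked for, a point or a joint stands for the part that bears it (a point fixed in the world has none). Each returns a list of dicts, best first, with "conf" (0 to 1); they miss things now and then, are a little off and sometimes report something else, mostly with a low value. They report only what shows in the picture. A call takes as long as a camera call.
- ctrl.boxes_of(camera, label): "rect" ([left, top, width, height] in pixels, round what is visible of it).
- ctrl.outline_of(camera, label): "mask" (384x512 bool, what is visible of it) and "rect" ([left, top, width, height] in pixels, round what is visible of it).
The state is a dict: "t": time; "q": joint angles; "dq": joint speeds; "effort": joint torques, N m; "tool_pos": TCP position; "tool_rot": TCP orientation; "contact_force": force on the tool from outside, world axes, zero at the start; "wrist_torque": the same for the moment, N m; "opening": finger opening in m.
Only numpy, scipy, OpenCV 4.12 (cv2) and the standard library are available. Lean on these libraries where they do the work, as an engineer would, in place of code of your own. Each camera call takes 0.05 s, during which the arm holds its last target. There are 200 camera calls.

## Working session

There is one attempt and no reset: what is moved stays moved. The work goes in short steps, Python scripts to look and compute and a shell command to move; the robot and the scene stay as the last step left them, time stands still between calls to the robot, and variables do not carry over. Pictures are saved under pics/ and viewed, about 8 in all and at most 12, crops included, and the job is handed in when it is done.

```bash
mkdir -p pics; cat > h.py <<'E'
import numpy as np, cv2
from station import ctrl
from scipy.spatial.transform import Rotation as Ro
def save(cam,fn,crop=None,s=1):
    im=ctrl.get_image(cam)
    if crop: l,t,w,h=crop; im=im[t:t+h,l:l+w]
    im=cv2.resize(im,None,fx=s,fy=s,interpolation=cv2.INTER_CUBIC)
    cv2.imwrite('pics/'+fn,im[:,:,::-1])
def ray(cam,u,v,c=None):
    c=c or ctrl.calibration(cam)
    p=np.array([(u-c['cx'])/c['fx'],(v-c['cy'])/c['fy']]); q=p.copy()
    for _ in range(20): q=p/(1+c['k1']*(q@q))
    R=np.array(c['R']);t=np.array(c['t'])
    return -R.T@t, R.T@np.array([q[0],q[1],1.])
def atz(cam,u,v,z,c=None):
    o,d=ray(cam,u,v,c); return o+d*(z-o[2])/d[2]
def proj(cam,X,c=None):
    c=c or ctrl.calibration(cam)
    x=np.array(c['R'])@np.array(X)+np.array(c['t']); q=x[:2]/x[2]; q=q*(1+c['k1']*(q@q))
    return np.array([q[0]*c['fx']+c['cx'],q[1]*c['fy']+c['cy']])
E
python3 - <<'E'
from h import *
save('scene','s0.png');save('top','t0.png')
print(ctrl.get_obs(),ctrl.grip_point_offset)
for cam in('top','scene'):
    for l in('case','catch_thumb','gas_torch','shellac_bowl','balm_jar','spirit_burner','red_oiler','awl_stand','dust_brush'):
        r=ctrl.boxes_of(cam,l)
        print(cam,l,[(np.round(x['rect']),round(x['conf'],2)) for x in r[:2]])
E
```

```text
{'t': 0.1, 'q': array([ 1.17199180e+00,  5.33090427e-02,  1.61418523e+00, -2.25946655e-05,
        1.47601299e+00, -1.18991694e-01]), 'dq': array([ 0.00086669, -0.00069742, -0.00223229, -0.00223793,  0.00085106,
       -0.00167831]), 'effort': array([ 2.04642021e-06, -3.94904959e+01, -3.71363211e+01, -1.43262428e-04,
        3.90848887e-03,  9.83761083e-06]), 'tool_pos': array([0.17236515, 0.60010791, 0.20455768]), 'tool_rot': array([-4.38027626e-01, -3.11043159e+00,  2.91584160e-03]), 'contact_force': array([ 0.05421723, -0.34425943,  0.50277548]), 'wrist_torque': array([-0.02364939, -0.02339949, -0.02057352]), 'opening': 0.08574881036603779} 0.0187
top case [(array([301., 158.,  55.,  63.]), 0.55)]
top catch_thumb [(array([297., 190.,  10.,   3.]), 0.52)]
top gas_torch [(array([227., 217.,  24.,  17.]), 0.71), (array([300., 158.,  53.,  62.]), 0.47)]
top shellac_bowl []
top balm_jar [(array([304., 157.,  49.,  61.]), 0.6), (array([154., 216.,  20.,  16.]), 0.49)]
top spirit_burner [(array([262., 194.,  12.,  11.]), 0.64), (array([233., 180.,  22.,  24.]), 0.64)]
top red_oiler [(array([140., 224.,   8.,   5.]), 0.45), (array([304., 158.,  46.,  58.]), 0.24)]
top awl_stand [(array([286., 137.,  11.,  17.]), 0.61), (array([301., 156.,  54.,  63.]), 0.23)]
top dust_brush [(array([353., 133.,  16.,  15.]), 0.64)]
scene case [(array([256., 205.,  89.,  71.]), 0.78)]
scene catch_thumb []
scene gas_torch [(array([191., 202.,  36.,  10.]), 0.53)]
scene shellac_bowl [(array([229., 187.,  27.,  20.]), 0.89)]
scene balm_jar [(array([165., 156.,  17.,  25.]), 0.5)]
scene spirit_burner [(array([244., 196.,  14.,  24.]), 0.53)]
scene red_oiler [(array([157., 152.,   6.,  23.]), 0.65)]
scene awl_stand []
scene dust_brush [(array([365., 220.,  16.,  28.]), 0.74), (array([164., 154.,  20.,  27.]), 0.5)]
```

```bash
python3 - <<'E'
import cv2,numpy as np
a=cv2.imread('pics/t0.png');b=cv2.imread('pics/s0.png')
a=cv2.resize(a[110:270,130:400],None,fx=2.96,fy=2.96,interpolation=2)
cv2.imwrite('pics/tc.png',a)
cv2.imwrite('pics/sc.png',cv2.resize(b[130:300,140:400],None,fx=3,fy=3,interpolation=2))
E
python3 - <<'E'
from h import *
for cam in('top','scene'):
    o,d=ray(cam,256,192);print(cam,o,d)
o=ctrl.get_obs();print(Ro.from_rotvec(o['tool_rot']).as_matrix().round(3))
c=ctrl.calibration('wrist');R=Ro.from_rotvec(o['tool_rot']).as_matrix()
print('wrist cam in tool',R.T@(-np.array(c['R']).T@c['t']-o['tool_pos']),(np.array(c['R'])@R).round(3),c['fx'],c['k1'])
E
```

```text
top [0.36893234 0.01307891 1.49812664] [ 0.11766062 -0.01714115 -0.99295334]
scene [-0.09398524 -0.91597662  0.81551298] [ 0.49168573  0.66462576 -0.56260882]
[[-0.961  0.276 -0.   ]
 [ 0.276  0.961 -0.   ]
 [ 0.    -0.    -1.   ]]
wrist cam in tool [ 0.07320387  0.00061614 -0.16728968] [[ 0.001  1.     0.   ]
 [-0.958  0.001 -0.288]
 [-0.288  0.     0.958]] 329.68934042687044 -0.09261416245092113
```

View pics/tc.png

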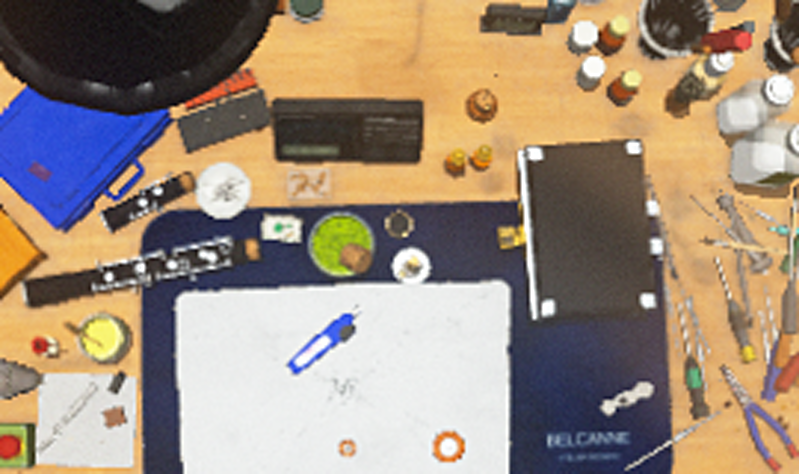

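View pics/sc.png

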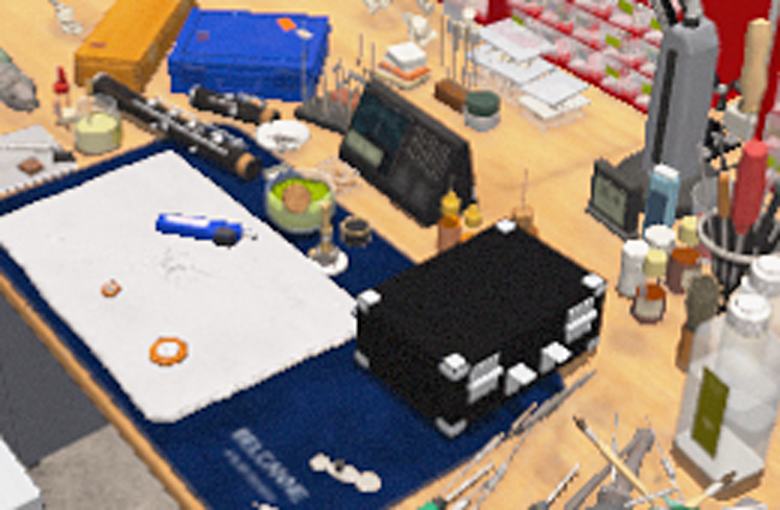

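Top view: image left is world +y and up is +x. The case is at about (525-655, 142-318), with the brass thumb at (511,237). The torch lies on the cloth from (292,368) to (358,312), and its nozzle points upper right. The scene view agrees.

```bash
python3 - <<'E'
from h import *
f=lambda u,v,z:atz('top',130+u/2.96,110+v/2.96,z).round(4)
P=[f(*p,.0765) for p in((525,150),(533,318),(641,142),(655,312))]
print(P,np.mean(P,0))
for i,j in((0,1),(2,3),(0,2),(1,3)): d=P[j]-P[i];print(np.linalg.norm(d).round(4),np.degrees(np.arctan2(d[1],d[0])).round(1))
print('thumb',f(511,237,.034)); a,b=f(358,312,.022),f(292,368,.03); print('torch',a,b,np.linalg.norm(a-b),np.degrees(np.arctan2(*(b-a)[1::-1])))
print('torch c',f(322,341,.032))
for n,p in dict(bowl=(342,244),burner=(411,264),oiler=(44,345),jar=(103,338),awl=(482,105)).items(): print(n,f(*p,.05))
c=(np.mean(P,0)); o=ctrl.get_obs(); R=Ro.from_rotvec(o['tool_rot']).as_matrix()
for n,p in dict(thumb=f(511,237,.034),torch=f(322,341,.03)).items(): print(n,'delta in tool',R.T@(p-o['tool_pos']))
E
```

```text
[array([ 0.6372, -0.1824,  0.0765]), array([ 0.4509, -0.1841,  0.0765]), array([ 0.644 , -0.3132,  0.0765]), array([ 0.454 , -0.3194,  0.0765])] [ 0.546525 -0.249775  0.0765  ]
0.1863 -179.5
0.1901 -178.1
0.131 -87.0
0.1353 -88.7
thumb [ 0.5455 -0.1684  0.034 ]
torch [0.4655 0.0063 0.022 ] [0.4038 0.0815 0.03  ] 0.0976008708977538 129.36814965637876
torch c [0.4332 0.0473 0.032 ]
bowl [0.5398 0.0226 0.05  ]
burner [ 0.5158 -0.0537  0.05  ]
oiler [0.4337 0.3566 0.05  ]
jar [0.4404 0.2902 0.05  ]
awl [ 0.695  -0.1392  0.05  ]
thumb delta in tool [-0.57080888 -0.63614695  0.17171673]
torch delta in tool [-0.40337025 -0.45973034  0.17571237]
```

```bash
python3 -m creep '[[0,-554,-579,0,1.27],[0,-554,-579,0,1.27],[0,-554,-579,0,1.27],[0,-554,-579,0,1.27],[0,-554,-579,0,1.27],[0,-554,-579,0,1.27],[0,-554,-579,0,1.27],[0,-554,-579,0,1.27],[0,-554,-579,0,1.27],[0,-554,-579,0,1.27],[0,-554,-579,0,1.27],[0,-554,-579,0,1.27]]' 40
cat >> h.py <<'E'
def tool(target,yaw):
    "shift mm in tool axes and turn for TCP target, tool y at world yaw (deg)"
    o=ctrl.get_obs();R=Ro.from_rotvec(o['tool_rot']).as_matrix()
    y=np.degrees(np.arctan2(R[1,1],R[0,1])); d=(yaw-y+90)%180-90
    print('pos',o['tool_pos'].round(4),'yaw',y.round(2),'tilt',R[:,2].round(3),'F',o['contact_force'].round(1),'open',round(o['opening'],4),'t',o['t'],'q6',o['q'][5].round(2))
    print('rows->',(R.T@(np.array(target)-o['tool_pos'])*1000).round(1),(-np.radians(d)).round(3))
E
python3 -c "
from h import *
tool([.545,-.11,.2],1.5)"
```

```text
t: 2.0
tool_pos: [0.4056, 0.1561, 0.2062]
tool_rot: [2.198, 2.243, 0.002]
contact_force: [0.3, 0.2, 0.6]
opening: 0.0856
pos [0.4056 0.1561 0.2062] yaw 1.16 tilt [ 0.001  0.    -1.   ] F [0.3 0.2 0.6] open 0.0856 t 2.0 q6 0.18
rows-> [-268.9  133.9    6.3] -0.006
```

```bash
python3 -m creep '[[0,-269,134,6,-0.006],[0,-269,134,6,-0.006],[0,-269,134,6,-0.006],[0,-269,134,6,-0.006],[0,-269,134,6,-0.006],[0,-269,134,6,-0.006],[0,-269,134,6,-0.006],[0,-269,134,6,-0.006],[0,-269,134,6,-0.006],[0,-269,134,6,-0.006]]'
python3 - <<'E'
from h import *
save('wrist','w1.png',s=1.56)
c=ctrl.calibration('wrist')
for l in('catch_thumb','case','lid_edge'):
    for x in ctrl.outline_of('wrist',l)[:2]:
        m=x['mask'];v,u=np.nonzero(m);print(l,x['conf'],x['rect'],u.mean(),v.mean(),atz('wrist',u.mean(),v.mean(),.034,c))
E
```

```text
t: 2.83
tool_pos: [0.5444, -0.1079, 0.1995]
tool_rot: [-2.191, -2.249, -0.0]
contact_force: [-0.6, -0.5, -0.5]
opening: 0.0853
catch_thumb 0.8 [247.7, 208.6, 25.9, 39.1] 261.36141304347825 226.48097826086956 [ 0.54600087 -0.16778524  0.034     ]
catch_thumb 0.53 [165.5, 240.6, 194.1, 121.6] 262.49588297975396 296.84621718492684 [ 0.54985172 -0.25662976  0.034     ]
case 0.68 [163.4, 208.1, 198.5, 156.7] 262.50459740482944 289.54219300507003 [ 0.5495684  -0.24669311  0.034     ]
lid_edge 0.86 [166.4, 237.4, 193.7, 126.8] 262.4995595144871 297.00205559906027 [ 0.54986235 -0.25684369  0.034     ]
```

View pics/w1.png

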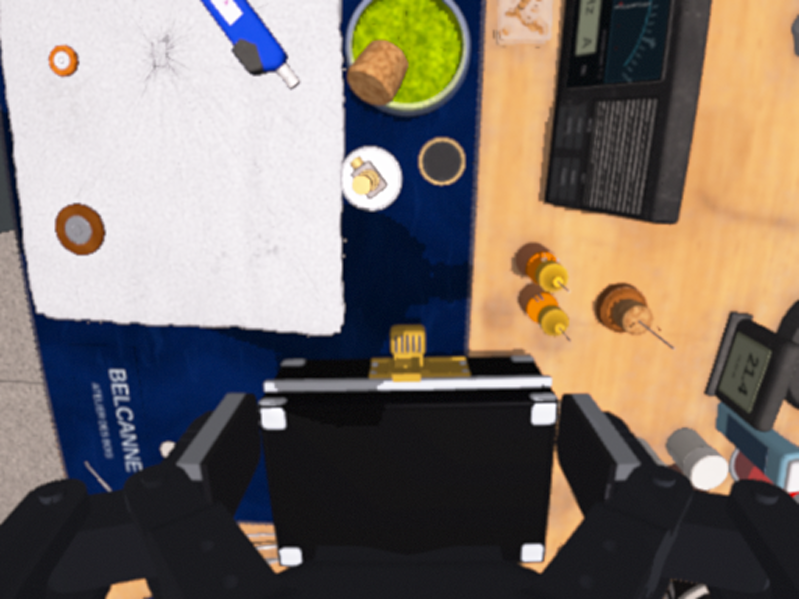

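The wrist view shows the case square in front. The bead runs from (265,385) to (551,381) and the thumb is at (408,340), with the hook plate behind it. The burner is at (371,178), well clear.

```bash
python3 - <<'E'
from h import *
f=lambda u,v,z:atz('wrist',u/1.5625,v/1.5625,z).round(4)
a,b=f(265,379,.056),f(551,376,.056);print('bead front top edge',a,b,np.linalg.norm(a-b),np.degrees(np.arctan2(*(b-a)[1::-1])))
for p in((391,327,.034),(424,326,.034),(392,352,.034),(425,352,.034)):print(p,f(*p))
tool([.5445,-.166,.12],1.0)
for X in((.45,-.184,.05),(.64,-.184,.05)):print(proj('wrist',X)*1.5625)
E
```

```text
bead front top edge [ 0.4512 -0.1797  0.056 ] [ 0.6412 -0.1718  0.056 ] 0.1901641659198704 2.380926777001771
(391, 327, 0.034) [ 0.5338 -0.1481  0.034 ]
(424, 326, 0.034) [ 0.5564 -0.1467  0.034 ]
(392, 352, 0.034) [ 0.5349 -0.1664  0.034 ]
(425, 352, 0.034) [ 0.5578 -0.1657  0.034 ]
pos [ 0.5443 -0.1066  0.1999] yaw 1.66 tilt [ 0.  0. -1.] F [-0.3  0.4 -0.3] open 0.0855 t 3.0333 q6 -0.36
rows-> [-59.4  -1.5  79.9] 0.012
[265.90531637 380.97002655]
[544.95530738 388.71357083]
```

```bash
python3 - <<'E'
from h import *
tool([.5455,-.158,.017],2.2)
E
```

```text
pos [ 0.5443 -0.1066  0.1999] yaw 1.66 tilt [ 0.  0. -1.] F [-0.3  0.4 -0.3] open 0.0855 t 3.0333 q6 -0.36
rows-> [-51.4  -0.3 182.9] -0.009
```

```bash
python3 -m creep '[[0,-51,0,30,-0.009],[0,-51,0,70,-0.009],[0,-51,0,110,-0.009],[0,-51,0,140,-0.009],[0,-51,0,160,-0.009],[0,-51,0,175,-0.009],[0,-51,0,182,-0.009],[0,-51,0,183,-0.009],[150,-51,0,183,-0.009],[200,-51,0,183,-0.009],[255,-51,0,183,-0.009],[255,-51,0,183,-0.009]]' 20
python3 -m creep '[[255,0,0,0,0],[255,0,0,0,0],[255,0,0,0,0],[255,0,0,0,0]]'
python3 -c "
from h import *
tool([.5455,-.158,.017],2.2)
save('wrist','w2.png',s=1.56)"
```

```text
t: 4.03
tool_pos: [0.5471, -0.1595, 0.0183]
tool_rot: [2.179, 2.259, 0.001]
contact_force: [-0.1, 0.4, 0.8]
opening: 0.0391
t: 4.37
tool_pos: [0.5461, -0.1591, 0.0168]
tool_rot: [2.181, 2.261, 0.0]
contact_force: [-0.3, 0.2, 0.3]
opening: 0.0001
pos [ 0.5461 -0.1591  0.0168] yaw 2.06 tilt [ 0. -0. -1.] F [-0.3  0.2  0.3] open 0.0001 t 4.3667 q6 -0.45
rows-> [ 1.2 -0.5 -0.2] -0.002
```

View pics/w2.png

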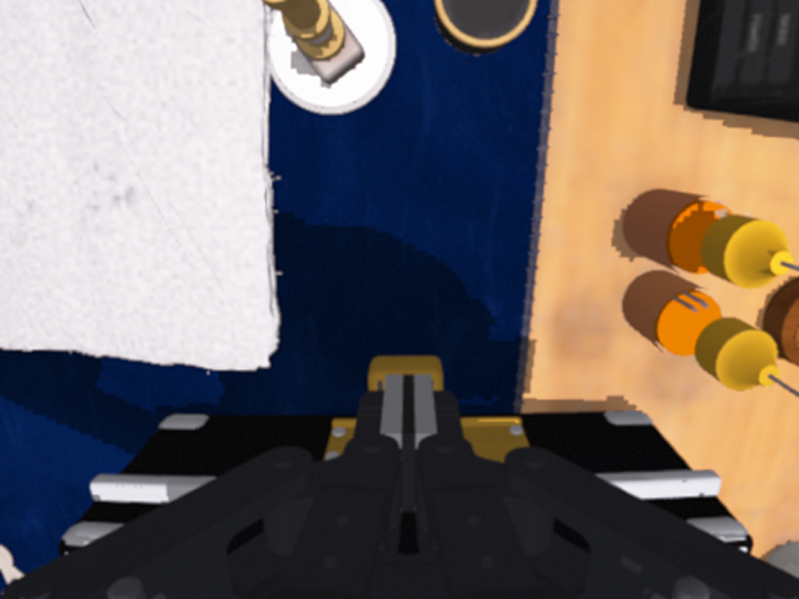

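```bash
python3 - <<'E'
from h import *
p=lambda *X:(proj('wrist',X)*1.5625).round(0)
print('tcp',p(.5461,-.1591,.0168), 'grasp',p(.5461,-.1591,.035),'fingers sides at tcp',p(.5461,-.1481,.0168),p(.5461,-.1701,.0168))
c=np.array([.5489,-.2468,0]);ey=np.array([.9993,.0384,0]);ex=np.array([.0384,-.9993,0]);ez=np.array([0,0,1.])
W=lambda x,y,z:c+(x*ex+y*ey)/1000+ez*z/1000
for x in(-97,-79):
  for y in(-12,12):
    for z in(18,34): print('thumb',x,y,z,p(*W(x,y,z)))
for y in(-95,95):print('bead',p(*W(-71,y,50)),p(*W(-71,y,56)))
for x in ctrl.outline_of('wrist','catch_thumb')[:1]+ctrl.outline_of('scene','catch_thumb')[:1]: print(x['conf'],np.array(x['rect'])*1.5625)
E
```

```text
tcp [408. 370.] grasp [407. 394.] fingers sides at tcp [409. 341.] [406. 398.]
thumb -97 -12 18 [371. 347.]
thumb -97 -12 34 [367. 366.]
thumb -97 12 18 [441. 347.]
thumb -97 12 34 [443. 366.]
thumb -79 -12 18 [372. 394.]
thumb -79 -12 34 [369. 416.]
thumb -79 12 18 [440. 394.]
thumb -79 12 34 [442. 416.]
bead [103. 460.] [ 93. 471.]
bead [709. 460.] [719. 471.]
0.58 [367.03125 357.96875  76.875    34.53125]
```

```bash
python3 -m creep '[[100,0,0,0,0],[100,0,0,0,0],[100,0,0,0,0],[100,0,0,0,0],[100,0,0,0,0],[100,0,0,0,0]]' 20
python3 -c "
from h import *
tool([.5455,-.158,.017],2.2)
save('wrist','w3.png',crop=(180,180,170,130),s=4)"
```

```text
t: 5.02
tool_pos: [0.5461, -0.1591, 0.0167]
tool_rot: [2.181, 2.261, 0.0]
contact_force: [0.6, -0.5, -0.3]
opening: 0.0519
pos [ 0.5461 -0.1591  0.0167] yaw 2.06 tilt [ 0. -0. -1.] F [ 0.6 -0.5 -0.3] open 0.0519 t 5.0167 q6 -0.45
rows-> [ 1.2 -0.5 -0.3] -0.002
```

View pics/w3.png

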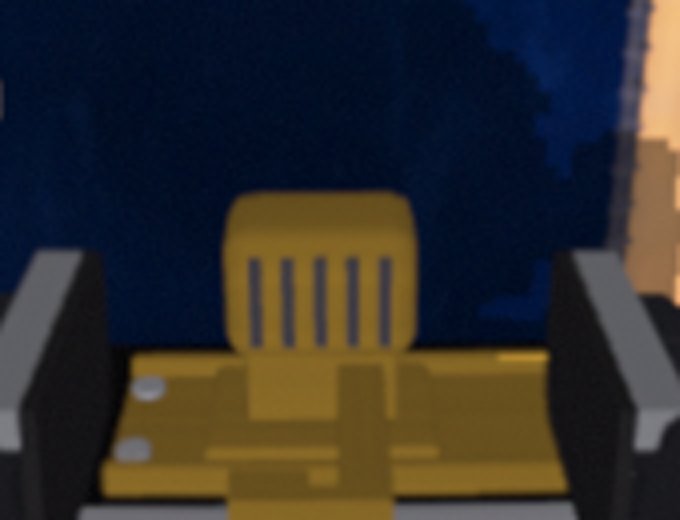

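The picture shows the fingers open at 52 mm either side of the thumb, whose top face is at crop (225-415, 235-350). The tips look about 20 mm higher than the TCP figure suggests, and when shut they passed over the thumb. I'll go down in small steps, watching the force, then pinch.

```bash
python3 -m creep '[[100,0,0,4,0],[100,0,0,8,0],[100,0,0,10,0],[100,0,0,12,0],[100,0,0,12,0]]' 20
python3 -m creep '[[190,0,0,0,0],[230,0,0,0,0],[255,0,0,0,0],[255,0,0,0,0],[255,0,0,0,0],[255,0,0,0,0]]' 20
```

```text
t: 5.48
tool_pos: [0.5455, -0.1589, 0.0038]
tool_rot: [-2.18, -2.26, 0.001]
contact_force: [-0.5, -0.4, 0.0]
opening: 0.0519
t: 5.98
tool_pos: [0.5461, -0.1591, 0.0049]
tool_rot: [2.181, 2.261, -0.0]
contact_force: [-1.3, -0.2, 1.7]
opening: 0.0232
```

```bash
python3 -m creep '[[255,0,3,0,0],[255,0,6,0,0],[255,0,9,0,0],[255,0,12,0,0],[255,0,14,0,0],[255,0,15,0,0]]' 20
python3 -m creep '[[255,0,1,0,0],[255,0,2,0,0],[255,0,3,0,0],[255,0,3,0,0]]' 20
python3 -m creep '[[255,0,1,0,0],[255,0,2,0,0],[255,0,2,0,0]]' 20
```

```text
t: 6.48
tool_pos: [0.5616, -0.1584, 0.0049]
tool_rot: [2.181, 2.261, 0.001]
contact_force: [-2.0, 2.4, 5.0]
opening: 0.023
t: 6.82
tool_pos: [0.5629, -0.1583, 0.0049]
tool_rot: [-2.179, -2.259, 0.003]
contact_force: [-7.4, 1.8, 8.4]
opening: 0.0232
t: 7.07
tool_pos: [0.563, -0.1582, 0.0048]
tool_rot: [-2.176, -2.257, 0.008]
contact_force: [-13.7, 1.5, 13.1]
opening: 0.0232
```

The catch has hit its stop: the travel was about 17 mm and the push back is 14 N. I'll relax, release and rise.

```bash
python3 -m creep '[[255,0,-3,0,0],[100,0,-3,0,0],[80,0,-3,0,0],[80,0,-3,0,0],[80,0,-3,0,0],[80,0,-3,-30,0],[80,0,-3,-60,0],[80,0,-3,-90,0],[200,20,-3,-90,0],[255,20,-3,-90,0],[255,20,-3,-90,0],[255,20,-3,-90,0]]' 20
python3 - <<'E'
from h import *
tool([.5,-.13,.06],2.2)
save('wrist','w4.png',s=1.56)
print([(x['conf'],np.array(x['rect'])*1.5625) for x in ctrl.boxes_of('wrist','catch_thumb')[:2]])
E
```

```text
t: 8.07
tool_pos: [0.5616, -0.1385, 0.0934]
tool_rot: [-2.18, -2.26, 0.002]
contact_force: [0.7, 0.5, -0.5]
opening: 0.0106
pos [ 0.5616 -0.1385  0.0934] yaw 2.08 tilt [-0.002  0.    -1.   ] F [ 0.7  0.5 -0.5] open 0.0106 t 8.0667 q6 -0.41
rows-> [ 10.7 -61.2  33.5] -0.002
[(0.72, array([384.0625, 334.0625,  52.1875,  93.125 ]))]
```

View pics/w4.png

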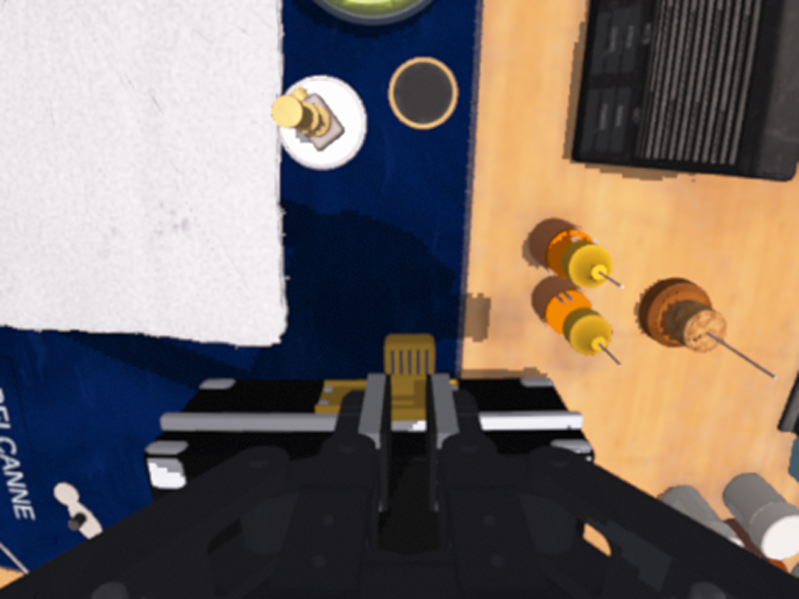

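```bash
cat >> h.py <<'E'
c0=np.array([.5489,-.2468,0]);ey=np.array([.9993,.0384,0]);ex=np.array([.0384,-.9993,0]);ez=np.array([0,0,1.])
W=lambda x,y,z:c0+(x*ex+y*ey)/1000+ez*z/1000
E
python3 - <<'E'
from h import *
tool(W(-95,-55,16),2.2); print(W(-95,-55,16))
E
```

```text
pos [ 0.5614 -0.1386  0.0931] yaw 2.05 tilt [-0.002  0.001 -1.   ] F [-0.5  0.3 -0.8] open 0.0004 t 8.1667 q6 -0.41
rows-> [-12.8 -71.5  77.3] -0.003
[ 0.4902905 -0.1539785  0.016    ]
```

```bash
python3 -m creep '[[255,0,-30,0,-0.003],[255,0,-60,0,-0.003],[255,-5,-72,20,-0.003],[255,-10,-72,50,-0.003],[255,-13,-72,70,-0.003],[255,-13,-72,77,-0.003],[255,-13,-72,77,-0.003],[255,-18,-72,77,-0.003],[255,-21,-72,77,-0.003],[255,-22,-72,77,-0.003],[255,-22,-72,77,-0.003]]' 30
python3 -m creep '[[255,-1,0,0,0],[255,-2,0,0,0],[255,-2,0,0,0]]'
```

```text
t: 9.08
tool_pos: [0.4924, -0.1639, 0.0192]
tool_rot: [2.176, 2.262, 0.001]
contact_force: [-0.3, 0.7, -0.5]
opening: -0.0001
t: 9.33
tool_pos: [0.4915, -0.1653, 0.0181]
tool_rot: [2.177, 2.264, 0.0]
contact_force: [0.1, 0.0, 0.2]
opening: -0.0001
```

```bash
python3 -m creep '[[255,-1,0,1,0],[255,-2,0,1,0],[255,-3,0,1,0],[255,-3,0,1,0]]'
python3 -m creep '[[255,-1,0,0,0],[255,-2,0,0,0],[255,-2,0,0,0]]'
```

```text
t: 9.67
tool_pos: [0.4913, -0.1682, 0.0166]
tool_rot: [-2.178, -2.264, 0.0]
contact_force: [-0.1, -0.4, -0.6]
opening: 0.0001
t: 9.92
tool_pos: [0.4914, -0.1694, 0.0166]
tool_rot: [-2.177, -2.263, -0.002]
contact_force: [0.6, 3.8, 1.0]
opening: 0.0001
```

```bash
python3 -m creep '[[255,-1,0,0,0],[255,-2,0,0,0],[255,-2,0,0,0],[255,-2,0,0,0]]'
python3 -m creep '[[255,-1,0,-2,0],[255,-1,0,-4,0],[255,-1,0,-6,0],[255,-1,0,-8,0],[255,-1,0,-8,0]]'
```

```text
t: 10.25
tool_pos: [0.4913, -0.1694, 0.0166]
tool_rot: [-2.175, -2.261, -0.005]
contact_force: [-0.8, 10.8, 4.7]
opening: 0.0002
t: 10.67
tool_pos: [0.4912, -0.1697, 0.0239]
tool_rot: [-2.174, -2.26, -0.007]
contact_force: [2.1, 11.5, -0.8]
opening: 0.0001
```

```bash
python3 - <<'E'
from h import *
tool(W(-95,-55,16),2.2)
save('wrist','w5.png',s=1.56); a=cv2.imread('pics/w5.png')
save('scene','s5.png',crop=(240,180,130,110),s=4)
b=cv2.imread('pics/s5.png'); a=cv2.resize(a[300:],(440,165)); b=cv2.resize(b,(440,372))
cv2.imwrite('pics/m5.png',np.vstack([a,b]))
E
```

```text
pos [ 0.4912 -0.1697  0.0239] yaw 2.23 tilt [-0.001  0.007 -1.   ] F [ 2.1 11.5 -0.8] open 0.0001 t 10.6667 q6 -0.52
rows-> [15.7 -0.3  8. ] 0.0
```

View pics/m5.png

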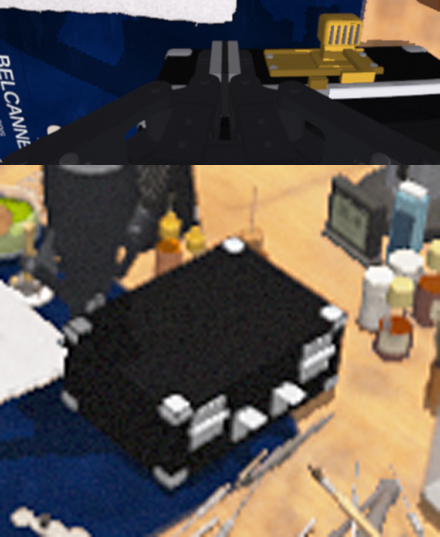

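```bash
cat >> h.py <<'E'
from scipy.optimize import minimize_scalar
def lidpt(x,y,z,th): # case-frame closed point (mm) rotated about the hinge
    c,s=np.cos(th),np.sin(th); a,b=x-65,z-50
    return W(65+a*c+b*s,y,50-a*s+b*c)
def match(ref,cur,box):
    l,t,w,h=box; T=ref[t:t+h,l:l+w]; m=10
    r=cv2.matchTemplate(cur[t-m:t+h+m,l-m:l+w+m],T,cv2.TM_CCOEFF_NORMED); _,v,_,p=cv2.minMaxLoc(r)
    return np.array(p)-m,round(v,2)
E
python3 - <<'E'
from h import *
ref=cv2.imread('pics/s0.png'); cur=ctrl.get_image('scene')[:,:,::-1].copy()
for n,P in dict(FR=(-62,-92,76),FL=(-62,92,76),BR=(62,-92,76)).items():
    q=[proj('scene',lidpt(*P,t)) for t in(0,.06,.12)]
    u,v=q[0].astype(int); print(n,np.round(q,1).tolist(),match(ref,cur,(u-6,v-6,13,13)))
E
```

```text
FR [[259.2, 228.6], [259.7, 226.8], [260.2, 225.0]] (array([ 0, -1]), 0.85)
FL [[308.2, 203.4], [308.8, 201.6], [309.5, 199.9]] (array([ 0, -1]), 0.93)
BR [[290.5, 253.0], [290.9, 253.3], [291.4, 253.6]] (array([0, 0]), 0.96)
```

Both front corners of the lid have risen 1 px while the back corner has not moved, so the lid is lifting. I'll continue along the arc.

```bash
python3 -m creep '[[255,0,0,-3,0],[255,-0.5,0,-6,0],[255,-1,0,-9,0],[255,-1.5,0,-12,0],[255,-2,0,-15.5,0],[255,-3,0,-19,0],[255,-4,0,-23,0],[255,-5.5,0,-27,0],[255,-5.5,0,-27,0]]'
python3 - <<'E'
from h import *
tool(W(-95,-55,16),2.2)
ref=cv2.imread('pics/s0.png'); cur=ctrl.get_image('scene')[:,:,::-1].copy()
for n,P in dict(FR=(-62,-92,76),FL=(-62,92,76)).items():
    q=[proj('scene',lidpt(*P,t)) for t in(0,.2,.26)]
    u,v=q[0].astype(int); print(n,np.round(q,1).tolist(),match(ref,cur,(u-6,v-6,13,13)))
E
```

```text
t: 11.57
tool_pos: [0.4914, -0.1746, 0.0516]
tool_rot: [-2.173, -2.259, -0.008]
contact_force: [0.2, 14.9, 2.9]
opening: 0.0002
pos [ 0.4914 -0.1746  0.0516] yaw 2.23 tilt [-0.001  0.009 -1.   ] F [ 0.2 14.9  2.9] open 0.0002 t 11.5667 q6 -0.53
rows-> [20.3 -0.3 35.8] 0.0
FR [[259.2, 228.6], [261.1, 222.8], [261.9, 221.3]] (array([-10, -10]), 0.6)
FL [[308.2, 203.4], [310.7, 197.7], [311.6, 196.1]] (array([ 3, -7]), 0.89)
```

```bash
python3 -m creep '[[255,-1,0,-7,0],[255,-3,0,-13.5,0],[255,-6,0,-20,0],[255,-9,0,-26.5,0],[255,-12,0,-33,0],[255,-16,0,-39,0],[255,-20,0,-45,0],[255,-24,0,-50.5,0],[255,-29,0,-56,0],[255,-34,0,-61,0],[255,-34,0,-61,0]]'
python3 - <<'E'
from h import *
tool(W(-95,-55,16),2.2)
ref=cv2.imread('pics/s0.png'); cur=ctrl.get_image('scene')[:,:,::-1].copy(); cv2.imwrite('pics/s6.png',cur)
x=ctrl.outline_of('scene','case')[0];print(x['rect'],x['conf'])
for t in(.6,.7,.78,.85): print(t,proj('scene',lidpt(-65,95,76,t)),proj('scene',lidpt(-65,-95,76,t)))
E
```

```text
t: 12.53
tool_pos: [0.4939, -0.2133, 0.1145]
tool_rot: [2.176, 2.262, 0.001]
contact_force: [0.4, 2.5, 2.8]
opening: -0.0002
pos [ 0.4939 -0.2133  0.1145] yaw 2.22 tilt [ 0.002 -0.001 -1.   ] F [0.4 2.5 2.8] open -0.0002 t 12.5333 q6 -0.58
rows-> [59.6 -1.6 98.4] 0.0
[268.2, 187.0, 78.2, 75.5] 0.66
0.6 [319.3290115  188.51921171] [266.85878648 214.67759425]
0.7 [322.192206   187.42398042] [269.42634903 213.75667004]
0.78 [324.66055351 186.85347206] [271.67016418 213.35519559]
0.85 [326.93934837 186.58592758] [273.76293607 213.25720912]
```

```bash
python3 -m creep '[[255,-4,0,-3,0],[255,-8,0,-6,0],[255,-12,0,-9,0],[255,-16,0,-12,0],[255,-20,0,-14.5,0],[255,-25,0,-17,0],[255,-30,0,-20,0],[255,-35,0,-22.5,0],[255,-40,0,-25,0],[255,-45,0,-27,0],[255,-49,0,-28,0],[255,-49,0,-28,0]]'
python3 - <<'E'
from h import *
tool(W(-95,-55,16),2.2)
cv2.imwrite('pics/s7.png',ctrl.get_image('scene')[:,:,::-1])
x=ctrl.outline_of('scene','case')[0];print(x['rect'],x['conf'])
for t in(1.1,1.2,1.3,1.4,1.57,1.83): print(t,proj('scene',lidpt(-65,95,76,t)),proj('scene',lidpt(-65,-95,50,t)))
E
```

```text
t: 13.63
tool_pos: [0.4951, -0.2626, 0.1411]
tool_rot: [2.178, 2.263, -0.001]
contact_force: [-0.9, 0.5, -0.3]
opening: 0.0
pos [ 0.4951 -0.2626  0.1411] yaw 2.19 tilt [ 0.    -0.001 -1.   ] F [-0.9  0.5 -0.3] open 0.0 t 13.6333 q6 -0.66
rows-> [108.8  -0.7 125. ] -0.0
[259.7, 188.3, 94.4, 87.3] 0.68
1.1 [335.82809343 187.4750101 ] [275.70032832 214.30572269]
1.2 [339.62793447 188.65925386] [278.92904048 214.85172512]
1.3 [343.50884916 190.31914162] [282.33808259 215.89835771]
1.4 [347.42731625 192.44731389] [285.89424911 217.44865579]
1.57 [354.04341904 197.09572844] [292.1707732  221.22645069]
1.83 [363.57169265 206.44779003] [301.91115201 229.62370678]
```

```bash
python3 -c "
import cv2
a=cv2.imread('pics/s7.png');cv2.imwrite('pics/s7c.png',cv2.resize(a[130:300,220:400],None,fx=3,fy=3,interpolation=2))"
```

```text
(no output)
```

View pics/s7c.png

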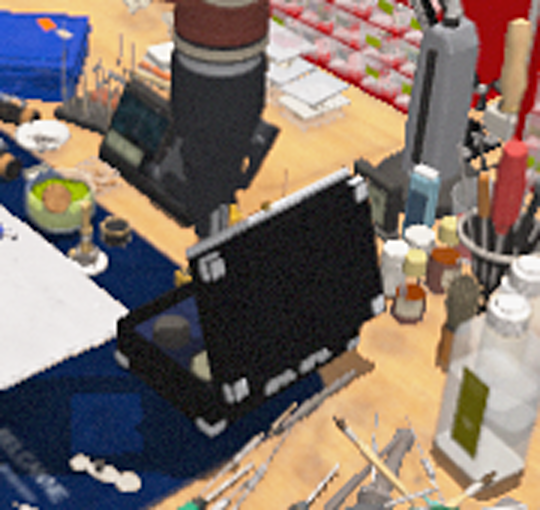

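The lid is raised to about 70° (its far top corner is at native (337,187)) and rests on the fingertip. I'll go on more slowly.

```bash
python3 -m creep '[[255,-3,0,-1,0],[255,-6,0,-2,0],[255,-9,0,-3,0],[255,-12,0,-3.5,0],[255,-15,0,-4,0],[255,-18,0,-5,0],[255,-21,0,-5,0],[255,-24,0,-5.5,0],[255,-27,0,-6,0],[255,-30,0,-6,0],[255,-32,0,-6,0],[255,-32,0,-6,0]]'
python3 - <<'E'
from h import *
tool(W(-95,-55,16),2.2)
cv2.imwrite('pics/s8.png',ctrl.get_image('scene')[:,:,::-1])
x=ctrl.outline_of('scene','case')[0];print(x['rect'],x['conf'])
E
```

```text
t: 14.73
tool_pos: [0.4962, -0.2939, 0.1467]
tool_rot: [2.178, 2.264, -0.0]
contact_force: [-0.1, 0.1, -0.6]
opening: -0.0003
pos [ 0.4962 -0.2939  0.1467] yaw 2.21 tilt [-0. -0. -1.] F [-0.1  0.1 -0.6] open -0.0003 t 14.7333 q6 -0.7
rows-> [140.1  -0.5 130.7] 0.0
[258.6, 201.9, 104.9, 73.5] 0.93
```

The case outline now ends at u=363, which matches the lid lying on its stop (1.83 rad). I'll back away and look at the torch from above.

```bash
python3 -m creep '[[255,10,0,-20,0],[255,40,-10,-50,0],[200,80,-20,-55,-0.1],[100,120,-30,-55,-0.22],[60,160,-40,-55,-0.34],[60,200,-50,-55,-0.46],[60,240,-55,-55,-0.58],[60,280,-60,-55,-0.643],[60,310,-60,-50,-0.643],[60,325,-60,-40,-0.643],[60,330,-60,-40,-0.643],[60,330,-60,-40,-0.643]]' 30
python3 - <<'E'
from h import *
tool([.433,.047,.1],39)
save('wrist','w9.png',s=1.56)
c=ctrl.calibration('wrist')
for x in ctrl.outline_of('wrist','gas_torch')[:2]:
    v,u=np.nonzero(x['mask']); pts=np.array([atz('wrist',a,b,.026,c)[:2] for a,b in zip(u[::5],v[::5])])
    r=cv2.minAreaRect((pts*1000).astype(np.float32)); print(x['conf'],x['rect'],r,np.round(cv2.boxPoints(r),1).tolist())
ref=ctrl.get_image('scene')[:,:,::-1].copy(); cv2.imwrite('pics/s9.png',ref)
x=ctrl.outline_of('scene','case')[0];print(x['rect'],x['conf'])
E
```

```text
t: 15.83
tool_pos: [0.4228, 0.0348, 0.1863]
tool_rot: [-1.347, -2.837, 0.001]
contact_force: [0.7, -0.2, -0.4]
opening: 0.0651
pos [0.4228 0.0348 0.1863] yaw 39.22 tilt [-0.001 -0.    -1.   ] F [ 0.7 -0.2 -0.4] open 0.0651 t 15.8333 q6 -0.78
rows-> [ 3.  15.6 86.2] 0.004
[256.7, 200.5, 107.2, 75.4] 0.62
```

View pics/w9.png

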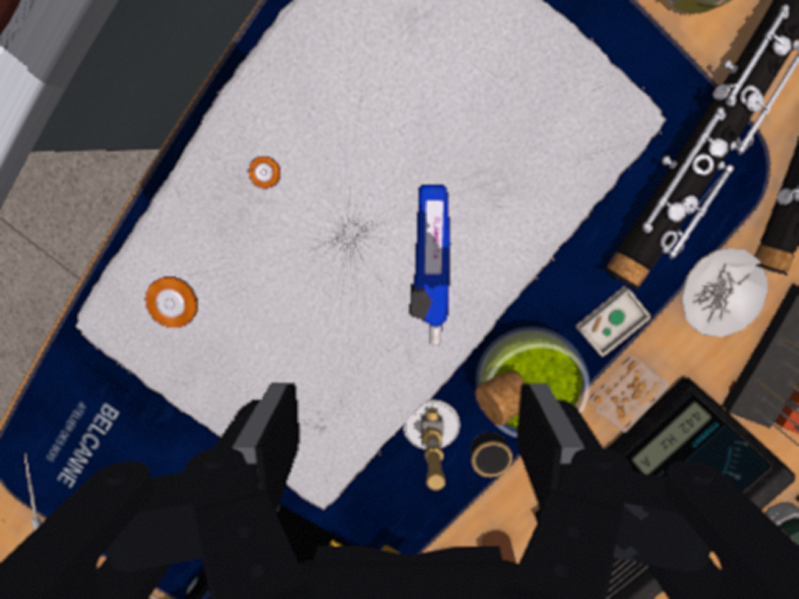

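The torch runs from its tail at (433,186) to its nozzle tip at (435,343), parallel to the pads. Its body spans u 417-449 at mid-length.

```bash
python3 - <<'E'
from h import *
f=lambda u,v,z:atz('wrist',u/1.5625,v/1.5625,z)
a,b=f(433,185,.026),f(435,344,.024); m=(a+b)/2; l,r=f(417,262,.03),f(449,262,.03)
print(a,b,np.linalg.norm(a-b),np.degrees(np.arctan2(*(a-b)[1::-1])),'mid',m,'body',l,r,np.linalg.norm(l-r))
u=(a-b)/np.linalg.norm(a-b);u[2]=0; bc=(l+r)/2; g=m+((bc-m)-u*((bc-m)@u)); g[2]=-.003; print('grasp',g)
tool(g,np.degrees(np.arctan2(u[1],u[0]))-90)
for n,p in dict(bowl=(531,370),burner=(432,425)).items(): print(n,f(*p,.03))
E
```

```text
[0.4022845  0.08474859 0.026     ] [0.47175434 0.00359637 0.024     ] 0.10684447522395994 130.56496737060877 mid [0.43701942 0.04417248 0.025     ] body [0.42503822 0.04103142 0.03      ] [0.44098892 0.05398612 0.03      ] 0.020548699486978638
grasp [ 0.43635468  0.0436058  -0.003     ]
pos [0.4239 0.0329 0.1873] yaw 38.98 tilt [ 0.001 -0.    -1.   ] F [ 0.6  0.1 -0.3] open 0.0656 t 16.0333 q6 -0.78
rows-> [  0.6  16.4 190.3] -0.028
bowl [0.53380268 0.03206439 0.03      ]
burner [ 0.50798625 -0.04341319  0.03      ]
```

```bash
python3 -m creep '[[80,0.6,16.4,40,-0.028],[90,0.6,16.4,80,-0.028],[100,0.6,16.4,120,-0.028],[100,0.6,16.4,150,-0.028],[100,0.6,16.4,170,-0.028],[100,0.6,16.4,178,-0.028],[100,0.6,16.4,183,-0.028],[100,0.6,16.4,187,-0.028],[100,0.6,16.4,187,-0.028]]' 30
python3 -m creep '[[130,0,0,0,0],[150,0,0,0,0],[170,0,0,0,0],[190,0,0,0,0],[210,0,0,0,0],[230,0,0,0,0],[230,0,0,0,0],[230,0,0,0,0],[230,0,0,0,0]]' 30
```

```text
t: 16.78
tool_pos: [0.4368, 0.0443, 0.0006]
tool_rot: [1.311, 2.853, 0.001]
contact_force: [-0.7, -0.3, 0.2]
opening: 0.0518
t: 17.53
tool_pos: [0.4366, 0.0447, 0.0008]
tool_rot: [1.31, 2.854, 0.001]
contact_force: [-1.9, -0.4, 6.2]
opening: 0.0204
```

```bash
python3 -m creep '[[235,0,0,-3,0],[235,0,0,-8,0],[235,0,0,-16,0],[235,0,0,-28,0],[235,0,0,-45,0],[235,0,0,-70,0],[235,0,0,-100,0],[235,0,0,-130,0],[235,0,0,-150,0],[235,0,0,-150,0]]' 40
python3 - <<'E'
from h import *
tool(W(0,28,150),2.2)
save('wrist','w10.png',s=1.56)
for x in ctrl.boxes_of('wrist','gas_torch')[:2]: print(x['conf'],np.array(x['rect'])*1.5625)
E
```

```text
t: 18.37
tool_pos: [0.4391, 0.0446, 0.156]
tool_rot: [1.307, 2.846, 0.006]
contact_force: [0.1, 0.1, 0.0]
opening: 0.02
pos [0.4391 0.0446 0.156 ] yaw 40.69 tilt [ 0.011 -0.001 -1.   ] F [0.1 0.1 0. ] open 0.02 t 18.3667 q6 -0.78
rows-> [-309.9  -84.8    7.6] 0.672
0.83 [373.90625 217.65625  78.75    326.25   ]
```

View pics/w10.png

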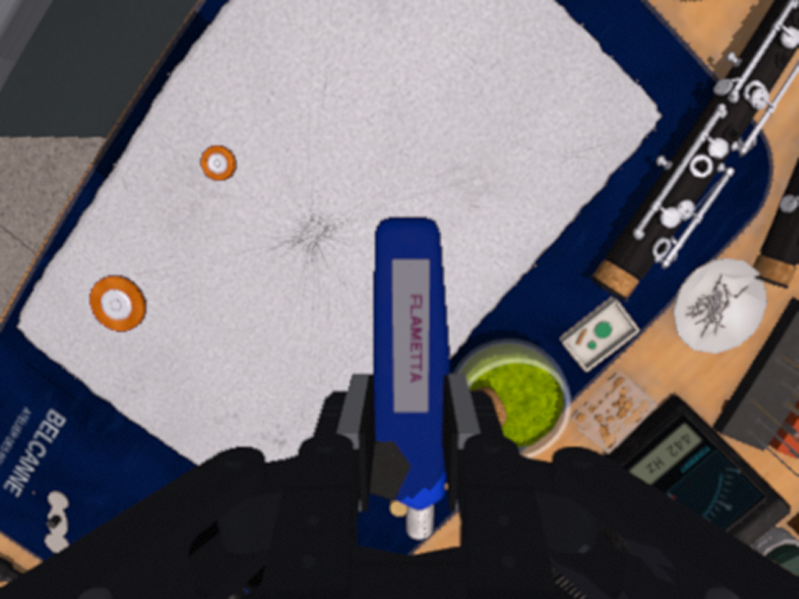

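The torch is held squarely across its middle: tail at (408,218), nozzle at (418,540). I'll carry it over the recess.

```bash
python3 -m creep '[[235,-20,-5,0,0.05],[235,-45,-12,0,0.12],[235,-75,-20,0,0.2],[235,-110,-30,0,0.3],[235,-145,-40,0,0.4],[235,-180,-50,0,0.5],[235,-215,-60,0,0.58],[235,-245,-68,0,0.64],[235,-272,-75,0,0.672],[235,-292,-80,4,0.672],[235,-304,-83,10,0.672],[235,-310,-85,14,0.672]]' 40
python3 -m creep '[[235,0,0,0,0],[235,0,0,0,0]]' 40
python3 - <<'E'
from h import *
tool(W(0,28,130),2.2)
save('wrist','w11.png',s=1.56)
p=lambda *X:(proj('wrist',X)*1.5625).round(0)
for n,q in dict(backL=(65,95,50),backR=(65,-95,50),frontL=(-65,95,50),frontR=(-65,-95,50),recF=(-60,28,34),recB=(60,28,34),rF1=(-60,10,34),rF2=(-60,46,34),cut1=(-30,-28,34),cut2=(-30,84,34)).items(): print(n,p(*W(*q)))
E
```

```text
t: 19.47
tool_pos: [0.5723, -0.2466, 0.1324]
tool_rot: [-2.177, -2.258, 0.002]
contact_force: [-0.3, -0.1, -1.1]
opening: 0.0202
t: 19.63
tool_pos: [0.5721, -0.2448, 0.1337]
tool_rot: [-2.176, -2.26, 0.001]
contact_force: [-0.4, 0.7, -0.2]
opening: 0.0206
pos [ 0.5721 -0.2448  0.1337] yaw 2.17 tilt [-0.003  0.002 -1.   ] F [-0.4  0.7 -0.2] open 0.0206 t 19.6333 q6 -0.56
rows-> [-1.1  4.7  3.6] -0.0
backL [537. 418.]
backR [196. 416.]
frontL [557. 176.]
frontR [165. 177.]
recF [417. 183.]
recB [416. 397.]
rF1 [381. 183.]
rF2 [452. 184.]
cut1 [310. 242.]
cut2 [523. 242.]
```

View pics/w11.png

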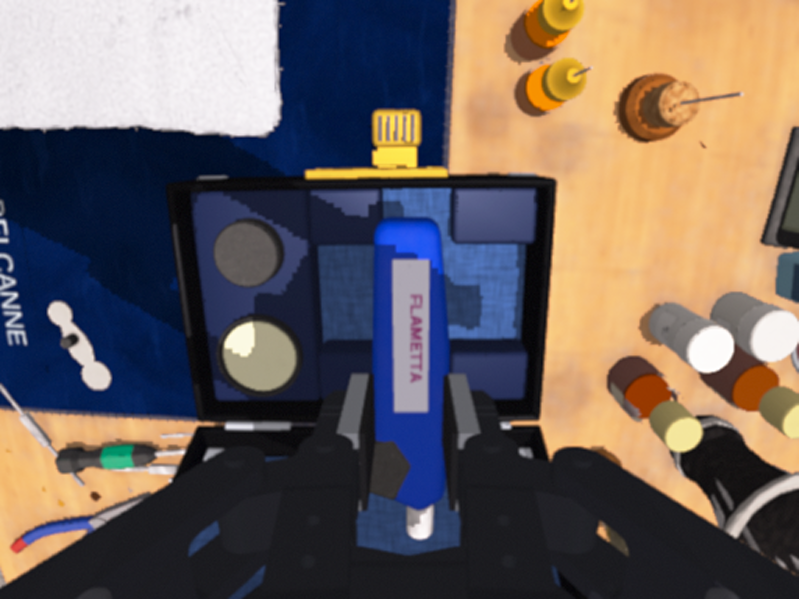

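The recess shows between u=382 and 450, and the case corners fall within about 3 px of prediction. One check of where the torch sits along the grip, then I'll lower it.

```bash
python3 - <<'E'
from h import *
o=ctrl.get_obs();R=Ro.from_rotvec(o['tool_rot']).as_matrix()
for u,v in((408,218),(420,540)):
    X=atz('wrist',u/1.5625,v/1.5625,o['tool_pos'][2]+.0232); print(R.T@(X-o['tool_pos'])*1000)
tool(W(0,28,7),2.2)
E
```

```text
[ 56.29815866   0.28117318 -23.11516065]
[-53.82589181   4.50320269 -23.29049657]
pos [ 0.5725 -0.2447  0.1346] yaw 2.2 tilt [-0.002  0.001 -1.   ] F [-1.6  0.3  0.4] open 0.0202 t 19.6833 q6 -0.56
rows-> [ -1.4   4.6 127.5] 0.0
```

```bash
python3 -m creep '[[235,-1,2,10,0.03],[235,-2.5,3.5,25,0.03],[235,-2.5,3.5,45,0.03],[235,-2.5,3.5,62,0.03],[235,-2.5,3.5,76,0.03],[235,-2.5,3.5,88,0.03],[235,-2.5,3.5,98,0.03],[235,-2.5,3.5,106,0.03],[235,-2.5,3.5,112,0.03],[235,-2.5,3.5,117,0.03],[235,-2.5,3.5,120,0.03],[235,-2.5,3.5,120,0.03]]' 40
python3 -m creep '[[235,0,0,2,0],[235,0,0,4,0],[235,0,0,5,0],[235,0,0,5,0]]' 40
```

```text
t: 20.68
tool_pos: [0.5769, -0.2481, 0.0153]
tool_rot: [-2.212, -2.23, 0.0]
contact_force: [-0.7, 1.0, -0.9]
opening: 0.0202
t: 21.02
tool_pos: [0.577, -0.2481, 0.0107]
tool_rot: [2.213, 2.23, -0.0]
contact_force: [-0.2, -0.3, -0.3]
opening: 0.0205
```

```bash
python3 -m creep '[[235,0,0,1,0],[235,0,0,2,0],[235,0,0,2,0],[235,0,0,2,0]]' 40
python3 -m creep '[[235,0,0,1,0],[235,0,0,2,0],[235,0,0,2,0],[235,0,0,2,0]]' 40
```

```text
t: 21.35
tool_pos: [0.5772, -0.2482, 0.0105]
tool_rot: [-2.212, -2.23, 0.0]
contact_force: [-3.7, 2.3, 8.9]
opening: 0.0202
t: 21.68
tool_pos: [0.5772, -0.2482, 0.0104]
tool_rot: [-2.211, -2.23, 0.001]
contact_force: [-8.4, 5.6, 17.4]
opening: 0.0203
```

Contact at TCP z = 10.5 mm, about 3 mm above my estimate; riding on a cheek would have shown 12 mm. I'll relax the press and open gently.

```bash
python3 -m creep '[[235,0,0,-2,0],[235,0,0,-3,0],[235,0,0,-3,0]]' 20
python3 -m creep '[[190,0,0,0,0],[180,0,0,0,0],[170,0,0,0,0],[160,0,0,0,0],[150,0,0,0,0],[140,0,0,0,0],[130,0,0,0,0],[130,0,0,0,0],[130,0,0,0,0]]' 20
python3 -m creep '[[130,0,0,-5,0],[130,0,0,-15,0],[130,0,0,-30,0],[130,0,0,-55,0],[130,0,0,-85,0],[130,20,0,-110,0],[130,45,0,-125,0],[130,70,0,-130,0],[130,80,0,-130,0],[130,80,0,-130,0]]' 20
python3 - <<'E'
from h import *
tool(W(0,28,7),2.2)
save('wrist','w12.png'); a=cv2.imread('pics/w12.png'); save('scene','s12.png',crop=(220,160,170,130),s=1)
b=cv2.imread('pics/s12.png')
cv2.imwrite('pics/m12.png',np.hstack([cv2.resize(a[80:384,60:400],(0,0),fx=1.4,fy=1.4)[:390],cv2.resize(b,(310,237)).copy() if 0 else cv2.copyMakeBorder(cv2.resize(b,(310,237),interpolation=2),0,153,0,0,0)]))
x=ctrl.outline_of('wrist','gas_torch')
c=ctrl.calibration('wrist')
for k in x[:1]:
    v,u=np.nonzero(k['mask']); pts=np.array([atz('wrist',p,q,.034,c) for p,q in zip(u,v)])-c0
    P=np.c_[pts@ex,pts@ey]*1000; print(k['conf'],P.min(0),P.max(0),cv2.minAreaRect(P.astype(np.float32)))
y=ctrl.boxes_of('scene','case')[0];print(y['rect'])
E
```

```text
t: 21.93
tool_pos: [0.5775, -0.2484, 0.0106]
tool_rot: [2.212, 2.229, 0.001]
contact_force: [-1.0, 0.7, 4.0]
opening: 0.0204
t: 22.68
tool_pos: [0.5769, -0.2481, 0.0096]
tool_rot: [-2.212, -2.23, 0.0]
contact_force: [0.7, 0.0, 0.5]
opening: 0.0422
t: 23.52
tool_pos: [0.577, -0.1666, 0.1418]
tool_rot: [2.208, 2.231, 0.002]
contact_force: [0.6, -0.4, 0.1]
opening: 0.0421
pos [ 0.577  -0.1666  0.1418] yaw 0.61 tilt [ 0.003 -0.001 -1.   ] F [ 0.6 -0.4  0.1] open 0.0421 t 23.5167 q6 -0.42
rows-> [-79.   -1.4 134.9] -0.028
0.97 [-50.66783042  11.79484606] [55.82218964 39.93258556] ((2.4823226928710938, 26.09689712524414), (26.992469787597656, 106.23686218261719), 87.39680480957031)
[257.3, 198.8, 109.7, 77.6]
```

View pics/m12.png

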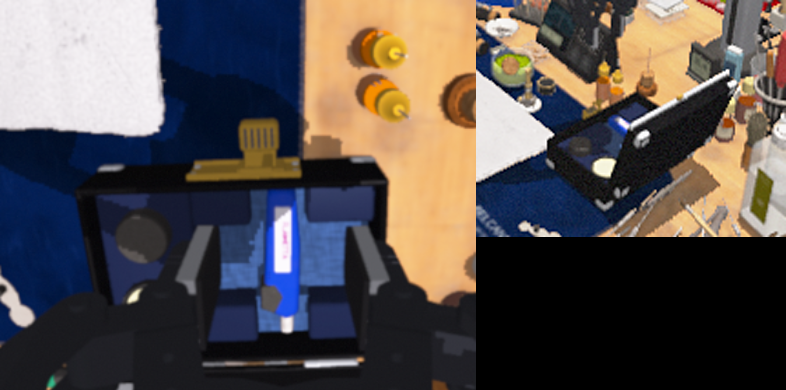

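The torch lies flat between the cheeks: it spans x -51 to +56 and y 12 to 40 mm, and the slot runs from y 10 to 46. The lid rests back on its stop, the catch is still to the left and the gripper is clear.

```bash
python3 -m creep '[[130,20,0,-20,0],[130,30,0,-30,0],[130,30,0,-30,0],[130,30,0,-30,0]]'; python3 -c "
from h import *
print(ctrl.finish_job())"
```

```text
t: 24.05
tool_pos: [0.5767, -0.1388, 0.1705]
tool_rot: [2.211, 2.229, 0.0]
contact_force: [0.3, -0.5, -0.3]
opening: 0.0416
the job is handed in; nothing more can be done
None
```

The blue torch is lying in its recess with the case left open, and I handed the job in at 24 s of the 66 s allowed.

- **Catch:** I pinched it and slid it about 17 mm, until it hit its stop and pushed back with 14 N.
- **Lid:** I raised it by its front bead with the closed fingertips. It tipped over by itself somewhere past about 72° and sank onto its stop. I did not see that moment, so I cannot confirm how gently it landed.
- **Torch:** I gripped it across the middle, lowered it until it touched the recess floor, and only then opened the fingers.

**Last checks:** The wrist camera shows the torch 106 x 27 mm in outline, lying inside the recess, 12–40 mm from the case's middle where the slot runs from 10 to 46. The scene camera shows the lid back on its stop. The gripper was clear and no contact force showed. I never touched the other objects, but I did not measure their positions again at the end.

**What disagreed:**
- The fingertips seemed to end about 20 mm short of the stated TCP. My first close of the fingers passed over the catch without touching it, and I worked with that offset afterwards.
- The gripped torch measured about 20 mm wide instead of 24.
- The torch touched the recess floor about 3 mm higher than I had calculated. I pressed it down with up to 17 N before relaxing and letting go.

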